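# Stick the next layer of test bars

### The job

The rack holds a first layer of two aluminium test bars with one pale wooden spacer stick already laid across them at one end. Take the loose pale stick that matches it and lay it flat across both bars at the bare end, square to them and as far from that end as the first stick is from its own; then rest the loose aluminium bar on the two sticks, centred above the gap between the lower bars and running the same way. The loose bar must never touch the lower bars, and the first stick stays where it lies.

Things in the scene. Friction and masses are not known exactly. Their poses are not given: they have to be found in the camera images.
- rack: Fixed green plate, 240 x 130 mm, carrying two fixed aluminium bars, each 200 x 40 x 20 mm, side by side with a 20 mm gap; bar tops 35 mm above the table. Origin: centre of its underside, on the table; x along the bars (ends at -100, +100 mm), y across, z up. First stick near x = -65 mm; the +x end is bare: the second belongs at x = +65 mm, y = 0. Turned any way round.
- laid_stick: The first spacer stick, pale wood, 130 x 16 x 16 mm, about 30 g, loose, already lying across both bars of the rack. Origin: its centre (8 mm above its underside). Its x axis runs along its length.
- stick: The loose spacer stick to lay: pale wood, 130 x 16 x 16 mm, about 30 g, flat on the table, just like the first. Origin: its centre (8 mm above its underside); x along its length, z up. Not to be used: a thicker dark wooden block (130 x 30 x 30 mm) and a thin black rubber strip (130 x 26 x 6 mm) lying beside it, the three in any order, 25 mm or more clear of it beside its middle.
- bar: The loose aluminium bar of the next layer: 200 x 40 x 20 mm, about 0.45 kg, lying flat on the table. Origin: its centre (10 mm above its underside). Its x axis runs along its length, y along its 40 mm width, z up. Resting on two sticks, its underside is 51 mm and its centre 61 mm above the table.
There are look-alikes about, which are no part of the job. Several things look just like the bar: the one meant starts farthest to the robot's right. What is shaped like the laid_stick but yellow is not meant.

How it is judged (in metres and radians):
On the way:
1. the second stick lies across both bars at the bare end, let go, with the loose bar not yet on it (x of stick in the frame of rack between 0.045 and 0.085 m and y of stick in the frame of rack between -0.02 and 0.02 m and z of stick in the frame of rack between 0.038 and 0.048 m and angle between the x axis of stick and the y axis of rack, either way round below 0.21 rad and contact force between stick and the fingers below 0.1 N and linear speed of stick below 0.02 m/s and contact force between bar and stick below 0.1 N), for 0.2 s.
At the end, for the whole second after the job is handed in: Sticks flat on the lower bars within 20 mm of x = +65 (second) and -65 mm (first), y = 0 on the rack, square within 12 degrees; the bar rests still on both, within 20 mm of the rack's centre each way, centre 57 to 65 mm up, in line within 12 and level within 4 degrees (x of stick in the frame of rack between 0.045 and 0.085 m and y of stick in the frame of rack between -0.02 and 0.02 m and z of stick in the frame of rack between 0.038 and 0.048 m and angle between the x axis of each of stick, laid_stick and the y axis of rack, either way round below 0.21 rad and x of laid_stick in the frame of rack between -0.085 and -0.045 m and y of laid_stick in the frame of rack between -0.02 and 0.02 m and z of laid_stick in the frame of rack between 0.038 and 0.048 m and x of bar in the frame of rack between -0.02 and 0.02 m and y of bar in the frame of rack between -0.02 and 0.02 m and z of bar in the frame of rack between 0.057 and 0.065 m and angle between the x axis of bar and the x axis of rack, either way round below 0.21 rad and angle between the z axis of bar and the z axis of rack, either way round below 0.07 rad and linear speed of bar below 0.02 m/s and contact force between bar and stick above 0.3 N and contact force between bar and laid_stick above 0.3 N); the robot touches nothing.
It fails at once if the loose bar touches the rack or its lower bars (contact force between bar and rack above 0.5 N).
It also fails if it takes over 54 s, if anything falls off the work surface, if the arm or the gripper's body presses on something with over 40 N, if the wrist force passes 120 N, or if a joint passes its speed limit or range.

### The arm

A 6-joint arm with a two-finger parallel gripper is mounted at the origin on the work surface. World frame = base frame: x ahead of the robot, y to its left, z up, the work surface at z = 0. Lengths are in mm, angles in degrees, forces in N, time in s.
With the tool pointing down it reaches from about 350 to 850 mm from the base axis. Payload 8.1 kg.
Tool frame: the origin (TCP) lies on the centre line of the jaws, within the pads' length; the fingertips stand r.tip_extent ahead of it and the grasp point (between the pads) lies 8 mm behind it (r.tip_extent is the distance from the TCP to the fingertips, in mm); z points along the fingers, y is the direction in which the jaws open and shut (so a half turn about z gives the same grasp; the last joint's range is limited). The gripper opens to 85 mm and grips with 20 to 120 N. Pads are 22 mm wide; open, the fingers measure 114 mm over their backs; the gripper's body (76 mm by 85 mm) begins 54 mm behind the grasp point. The pads swing forward as they close: fully open they stand 13 mm farther back than shut.
Start: joints at [-81.899, 7.471, 85.268, -0, 87.261, -4.893], TCP at [134.937, -584.634, 203.592] pointing down, gripper open.
Joint ranges: [-169.43, 169.43], [-51.17, 129.36], [1.28, 143.12], [-76.62, 256.62], [0, 156.53], [-152.29, 152.29]. Speed limits (degrees/s): [136.94, 136.94, 159.86, 180, 180, 180].

### API

Orientations are given as [roll, pitch, yaw] about the fixed x, y, z axes, in that order (R = Rz(yaw) Ry(pitch) Rx(roll)).
In Python, from bench import sense, optics, hand_in, spotter, r gives the robot as it stands.
- The arm moves only by the tool apply_moves, never from a script. Its argument "series" is a list of rows, each a list of 3 entries, a list of its own where there are three numbers: the opening, from 0 (shut) to 1 (fully open), then the shift along the world's x, y, z in m, then the turn about the world's z in rad. In form: [[grip, [x, y, z], turn], ...]. A call has 1 to 5 rows; each row is the pose to reach, as a shift and turn from the pose measured when the call began; what a row does not reach only later rows make up. A row lasts 1/8 s, in which the tool goes at most 62.5 mm and 10.7 degrees, less where a joint would pass 70% of its speed; a pose out of reach is approached as far as the arm can. A call with a gripper value outside its range is refused whole. The fingers move at their own pace and stop on an object; "grip_force" is the grip in N (left out, the last holds). Time passes only in rows, so rows that repeat a pose let the fingers close. It gives the time, the measured TCP pose, the force and the opening at its end, in the units of the state.
- sense(): the state, without advancing time (a new reading comes with each control period).
- optics.snapshot(name): name is "scene" or "side" or "wrist"; returns a dict with "color" (480x640x3 uint8, blue, green, red), "intrinsics" (3x3 intrinsics, pixels), "rvec" (rotation vector, rad) and "tvec" (3), from world to camera coordinates, as OpenCV has them. Camera axes: x right, y down, z forward; pixel columns grow to the right and rows downward; lengths in mm; the calibration is good to about 2 mm. A picture is of the moment at which its call begins. There is no depth.
- hand_in(): hands the job in, once; it reports no verdict.
Trained networks look in a picture, given as the dict that the camera call returned (one of the last four; its "shot" number tells which), for a name from the list of things; names that differ only in an ending like _2 or _b are one class to them, and where a whole thing is asked for, a point or a joint stands for the part that bears it (a point fixed in the world has none). Each returns a list of dicts, best first, with "p" (0 to 1); they miss things now and then, are a little off and sometimes report something else, mostly with a low value. They report only what shows in the picture. A call takes as long as a camera call. They do not tell look-alikes from the thing itself.
- spotter.search_frame(picture, query): "xyz" ([x, y, z] in mm, in the coordinates of the camera as it stood for that picture, good to about 4 mm: the middle of the surface that is visible of it).
- spotter.masks_of(picture, query): "mask" (480x640 bool, what is visible of it).
The state is a dict: "time": time; "joint_pos": joint angles; "qd": joint speeds; "joint_efforts": joint torques, N m; "tool_pos": TCP position; "tcp_rot": TCP orientation; "ft_force": force on the tool from outside, world axes, zero at the start; "wrist_torque": the same for the moment, N m; "finger_gap": finger opening in mm.
Only numpy, scipy, OpenCV 4.12 (cv2) and the standard library are available. Lean on these libraries where they do the work, as an engineer would, in place of code of your own. Each camera call takes 0.05 s, during which the arm holds its last target.

## Working session

There is one attempt and no reset: what is moved stays moved. The work goes in short steps, Python scripts to look and compute and a tool call to move; the robot and the scene stay as the last step left them, time stands still between calls to the robot, and variables do not carry over. Pictures are saved under pics/ and viewed, and the job is handed in when it is done.

Besides the shell and the picture viewer there is one more tool, called after ">>>" as name([rows], argument=value, ...), one row to a line, values as JSON. apply_moves: Moves the arm, as the interface text tells. Its arguments: {"type":"object","properties":{"series":{"type":"array"},"grip_force":{"type":"number"}},"required":["series"]}

```bash
mkdir -p pics; ls; python3 - <<'E'
from bench import sense, optics, hand_in, spotter, r
import cv2
print(sense()); print(r.tip_extent)
for n in ["scene","side"]:
    s=optics.snapshot(n); cv2.imwrite(f"pics/{n}0.png",s["color"]); print(n,s["intrinsics"],s["rvec"],s["tvec"],s["shot"])
E
```

```text
pics
{'time': 0.0, 'joint_pos': array([-8.18972737e+01,  7.51596028e+00,  8.53292563e+01, -2.10656171e-03,
        8.72606096e+01, -4.89170714e+00]), 'qd': array([-0.01189049, -0.04509012, -0.01196434,  0.011857  ,  0.07839785,
       -0.15208113]), 'joint_efforts': array([ 8.20535824e-04, -5.69390631e+01, -5.00555491e+01, -7.38470499e-05,
        1.48700445e-02,  9.73774448e-07]), 'tool_pos': array([ 134.85096348, -584.03776696,  202.53580598]), 'tcp_rot': array([-1.79894380e+02, -6.92777597e-03,  1.29945297e+01]), 'ft_force': array([ 0.08423663, -0.9045482 ,  0.23614368]), 'wrist_torque': array([-0.00957573,  0.06009366,  0.00476064]), 'finger_gap': 85.3660484332815}
11.0
scene [[614.63179284   0.         321.2846191 ]
 [  0.         614.63179284 235.97527749]
 [  0.           0.           1.        ]] [ 1.43889018  2.34156706 -0.68840217] [ 223.24092149 -345.42968633 1938.74346278] 1
side [[468.43022779   0.         327.87609549]
 [  0.         468.43022779 241.39205907]
 [  0.           0.           1.        ]] [ 2.12824597 -0.12420597  0.07269122] [-531.41984347   88.44098896  984.23633306] 2
```

View pics/scene0.png

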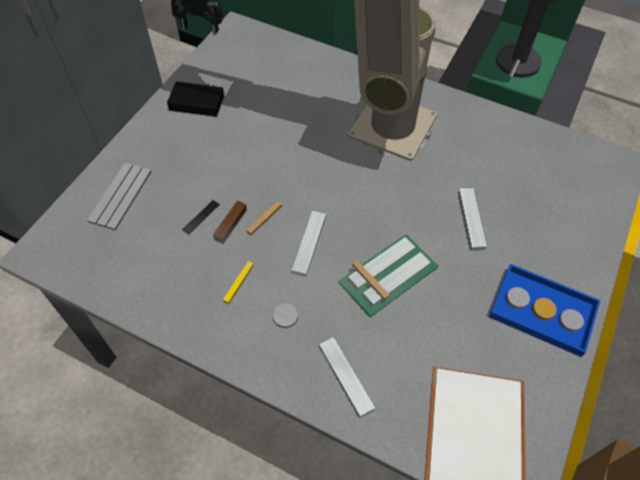

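View pics/side0.png

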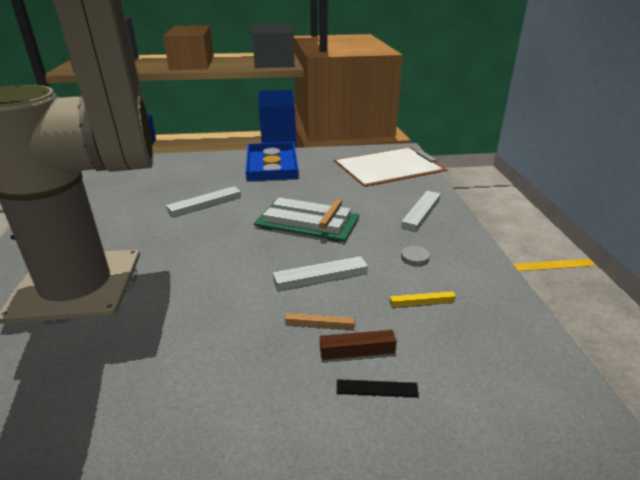

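The scene picture shows the rack at about (388,274) with its stick at (370,279), near the left end. The loose pale stick is at (264,218), with the brown block (230,221) and black strip (200,217) beside it. The bar candidates are at (308,243), (473,218) and (346,376), plus some grey strips at (120,195). Next I'll measure all of these.

```bash
cat > h.py <<'E'
from bench import sense, optics, hand_in, spotter, r
import cv2, numpy as np
np.set_printoptions(precision=1,suppress=True)
def RT(s):
    R,_=cv2.Rodrigues(np.array(s["rvec"],float)); return R,np.array(s["tvec"],float).reshape(3)
def onplane(s,uv,z):
    R,t=RT(s); K=s["intrinsics"]; uv=np.atleast_2d(np.array(uv,float))
    d=np.c_[uv,np.ones(len(uv))]@np.linalg.inv(K).T@R
    c=-R.T@t
    return c+d*((z-c[2])/d[:,2])[:,None]
def toworld(s,p):
    R,t=RT(s); return R.T@(np.array(p)-t)
def proj(s,P):
    R,t=RT(s); return cv2.projectPoints(np.array(P,float),R,t,s["intrinsics"],None)[0].reshape(-1,2)
E
python3 - <<'E'
from h import *
for n in ["scene","side"]:
    s=optics.snapshot(n)
    for q in ["rack","laid_stick","stick","bar"]:
        print(n,q)
        for d in spotter.search_frame(s,q): print("  xyz",round(d["p"],2),toworld(s,d["xyz"]))
        for d in spotter.masks_of(s,q):
            m=d["mask"].astype(np.uint8)
            c=max(cv2.findContours(m,0,2)[0],key=cv2.contourArea)
            z={"rack":15,"laid_stick":51,"stick":16,"bar":20}[q]
            P=onplane(s,c.reshape(-1,2),z)[:,:2].astype(np.float32)
            print("  mask",round(d["p"],2),m.sum(),cv2.minAreaRect(c)[0],"world",cv2.minAreaRect(P))
    if n=="scene":print(onplane(s,[(90,222),(127,164),(108,227),(150,170)],20))
E
```

```text
scene rack
  xyz 0.61 [507.  206.8  36.4]
  mask 0.78 3581 (388.6947326660156, 273.19268798828125) world ((501.7360534667969, 202.580078125), (132.23532104492188, 243.04644775390625), 64.89454650878906)
scene laid_stick
  xyz 0.94 [561.6 173.8  53.6]
  xyz 0.72 [ 707.9 -141.3   18.2]
  mask 0.82 361 (370.3738098144531, 279.15496826171875) world ((560.4022827148438, 171.83120727539062), (132.94522094726562, 21.731830596923828), 64.3172836303711)
  mask 0.61 430 (238.55271911621094, 281.5342712402344) world ((719.046630859375, -124.84825897216797), (131.7630615234375, 27.53562355041504), 0.5928636193275452)
scene stick
  xyz 0.65 [ 498.2 -173.9   18.8]
  mask 0.61 300 (264.482177734375, 217.01663208007812) world ((494.38287353515625, -179.28634643554688), (23.159137725830078, 132.26095581054688), 77.38968658447266)
scene bar
  xyz 0.91 [814.7 223.6  24.3]
  xyz 0.7 [242.8 343.6  24.7]
  xyz 0.6 [524.8 -26.6  25.9]
  mask 0.91 1051 (308.70001220703125, 242.90000915527344) world ((513.2884521484375, -29.53805923461914), (212.4151611328125, 44.46380615234375), 11.2092866897583)
  mask 0.8
[... 936 characters left out ...]
89550781, 320.8088073730469) world ((494.7552795410156, -191.73052978515625), (37.2593879699707, 129.39613342285156), 77.0320053100586)
side bar
  xyz 0.89 [800.6 200.5  17. ]
  xyz 0.67 [230.3 325.7  14.9]
  mask 0.73 1817 (319.3249816894531, 272.58099365234375) world ((513.6505737304688, -45.951080322265625), (205.96749877929688, 71.37286376953125), 10.935263633728027)
  mask 0.73 784 (420.3049011230469, 210.74391174316406) world ((804.6078491210938, 203.4082794189453), (233.21043395996094, 51.27151107788086), 55.49272537231445)
  mask 0.7 915 (203.07957458496094, 200.7884063720703) world ((236.49423217773438, 318.42645263671875), (203.77371215820312, 78.0318374633789), 27.523563385009766)
```

```bash
python3 - <<'E'
from h import *
s=optics.snapshot("wrist"); cv2.imwrite("pics/w0.png",s["color"])
a=cv2.imread("pics/scene0.png")
cv2.imwrite("pics/crop0.png",cv2.resize(a[140:320,70:350],None,fx=2.8,fy=2.8,interpolation=cv2.INTER_CUBIC))
R,t=RT(s); print("cam",-R.T@t,R, s["intrinsics"])
print(sense()["tool_pos"],sense()["tcp_rot"])
E
```

```text
cam [ 211.6 -566.6  375.1] [[ 0.2 -1.  -0. ]
 [-0.9 -0.2  0.3]
 [-0.3 -0.1 -1. ]] [[366.6   0.  320.1]
 [  0.  366.6 238.5]
 [  0.    0.    1. ]]
[ 134.9 -584.6  203.6] [-180.   -0.   13.]
```

View pics/crop0.png

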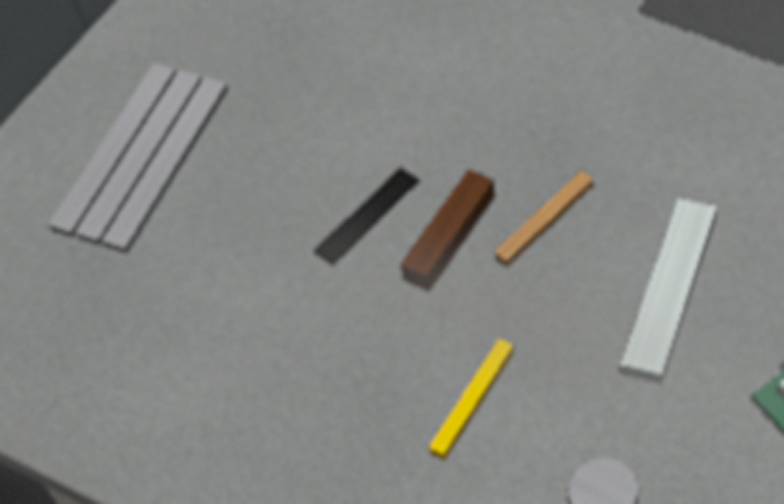

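View pics/w0.png

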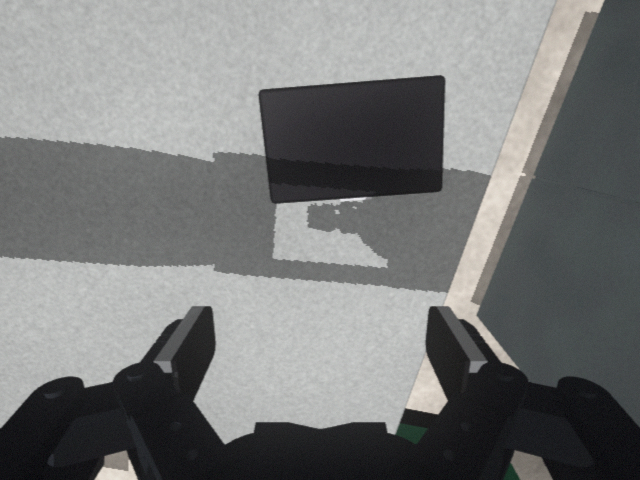

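The wrist view shows only the table and a black box. The grey strips at (120,195) in the scene view are too narrow, and the network doesn't report them as bars. So the bar I want is the one at about (513,-30). I'll move over the stick for a close look.

>>> apply_moves([
  [0.45,[0.03,0.05,0.02],-0.1],
  [0.45,[0.06,0.1,0.04],-0.2],
  [0.45,[0.09,0.15,0.05],-0.3],
  [0.45,[0.12,0.2,0.05],-0.4],
  [0.45,[0.16,0.25,0.05],-0.45],
])

```text
time: 1.68
tool_pos: [294.5, -334.5, 254.1]
tcp_rot: [179.9, -0.1, -13.0]
ft_force: [0.7, -0.1, 0.1]
finger_gap: 38.8
```

>>> apply_moves([
  [0.45,[0.03,0.05,0.0],0],
  [0.45,[0.06,0.1,0.0],0],
  [0.45,[0.09,0.15,0.0],0],
  [0.45,[0.13,0.2,0.0],0],
  [0.45,[0.13,0.2,0.0],0],
])

```text
time: 2.3
tool_pos: [426.3, -130.7, 254.2]
tcp_rot: [-180.0, -0.1, -12.6]
ft_force: [-0.1, -0.7, 0.3]
finger_gap: 38.1
```

```bash
python3 - <<'E'
from h import *
s=optics.snapshot("wrist"); cv2.imwrite("pics/w1.png",s["color"])
for q in ["stick","bar","rack","laid_stick"]:
    for d in spotter.search_frame(s,q): print(q,"  xyz",round(d["p"],2),toworld(s,d["xyz"]))
    for d in spotter.masks_of(s,q):
        m=d["mask"].astype(np.uint8)
        c=max(cv2.findContours(m,0,2)[0],key=cv2.contourArea)
        z={"rack":15,"laid_stick":51,"stick":16,"bar":20}[q]
        P=onplane(s,c.reshape(-1,2),z)[:,:2].astype(np.float32)
        print(q,"  mask",round(d["p"],2),m.sum(),cv2.minAreaRect(c)[0],"world",cv2.minAreaRect(P))
x=sense();print(x["time"],x["tool_pos"],x["tcp_rot"],x["finger_gap"],x["joint_pos"])
E
```

```text
stick   xyz 0.97 [ 497.8 -181.6   17.6]
stick   mask 0.67 2003 (352.2702941894531, 116.98540496826172) world ((495.99993896484375, -180.62393188476562), (16.8713436126709, 129.29835510253906), 77.3847427368164)
bar   xyz 0.97 [221.2 331.4  23.5]
bar   xyz 0.63 [525.9 -31.6  25. ]
bar   mask 0.96 8096 (209.61398315429688, 128.3203582763672) world ((513.9313354492188, -32.24702835083008), (200.81878662109375, 44.90424728393555), 11.456913948059082)
bar   mask 0.55 2585 (25.01679039001465, 406.2617492675781) world ((231.1531219482422, 327.7492980957031), (111.03699493408203, 66.44277954101562), 30.17030143737793)
rack   xyz 0.96 [494.  168.   22.1]
rack   mask 0.97 15549 (42.0, 185.0) world ((493.7384948730469, 181.6302947998047), (94.6233901977539, 243.46807861328125), 64.65010833740234)
laid_stick   xyz 0.67 [549.9 138.   53.9]
laid_stick   mask 0.94 1306 (33.634429931640625, 143.17868041992188) world ((543.7003173828125, 133.61309814453125), (66.80776977539062, 19.899097442626953), 63.94578170776367)
2.75 [ 424.1 -135.5  254.2] [179.9  -0.1 -13.1] 38.18230566019842 [-24.3 -18.1 104.   -0.   94.   78.8]
```

View pics/w1.png

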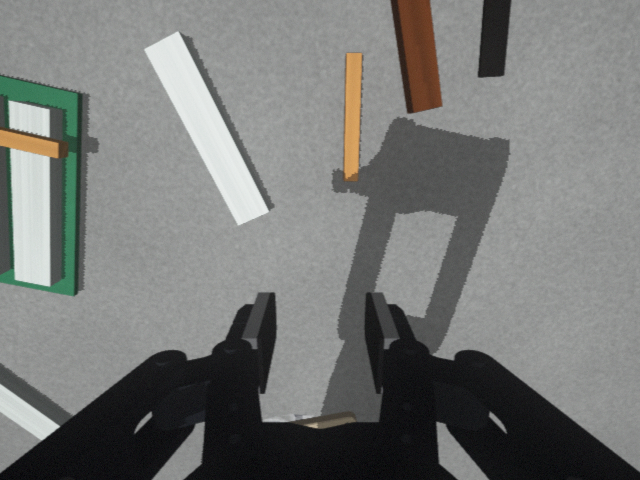

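The wrist picture shows the loose stick at (352,117). The brown block (420,55) sits clear to its right, and the bar is at (208,128). Both cameras agree on the stick: (496,-181), yaw -12.6°. Now I'll descend to it.

>>> apply_moves([
  [0.42,[0.05,-0.03,-0.02],0.01],
  [0.42,[0.072,-0.045,-0.06],0.01],
  [0.42,[0.072,-0.045,-0.11],0.01],
  [0.42,[0.072,-0.045,-0.16],0.01],
  [0.42,[0.072,-0.045,-0.18],0.01],
])

```text
time: 3.38
tool_pos: [493.4, -180.1, 70.1]
tcp_rot: [-180.0, 0.3, -12.6]
ft_force: [-0.1, -0.1, -0.5]
finger_gap: 36.0
```

```bash
python3 - <<'E'
from h import *
s=optics.snapshot("wrist"); cv2.imwrite("pics/w2.png",s["color"])
for q in ["stick"]:
    for d in spotter.masks_of(s,q):
        m=d["mask"].astype(np.uint8)
        c=max(cv2.findContours(m,0,2)[0],key=cv2.contourArea)
        P=onplane(s,c.reshape(-1,2),16)[:,:2].astype(np.float32)
        print(q,"  mask",round(d["p"],2),m.sum(),cv2.minAreaRect(c)[0],"world",cv2.minAreaRect(P))
x=sense();print(x["time"],x["tool_pos"],x["tcp_rot"],x["finger_gap"],x["joint_pos"])
E
```

```text
stick   mask 0.81 4689 (321.0, 233.5) world ((496.639892578125, -181.02182006835938), (16.000717163085938, 129.82772827148438), 77.35317993164062)
3.475 [ 493.4 -180.    70.8] [-180.     0.3  -12.6] 35.42523488552765 [-25.6   2.3 105.1  -0.   72.9  77. ]
```

View pics/w2.png

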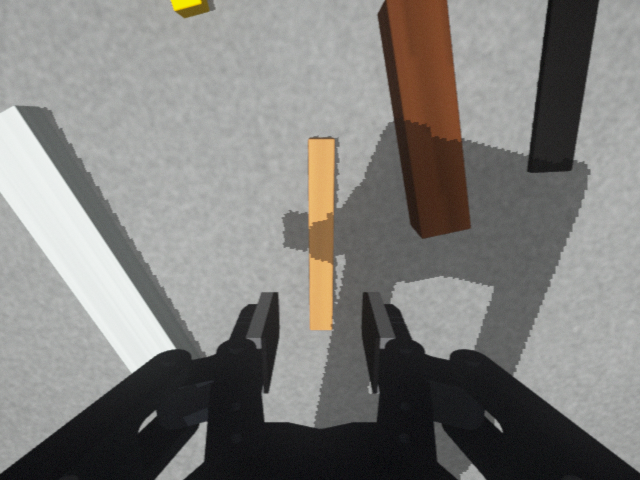

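The stick is in line with the jaws at (320,233), and the brown block is clear of the right finger. Down and grip.

>>> apply_moves([
  [0.42,[0.003,-0.001,-0.03],0],
  [0.42,[0.003,-0.001,-0.05],0],
  [0.42,[0.003,-0.001,-0.057],0],
  [0.1,[0.003,-0.001,-0.057],0],
  [0.0,[0.003,-0.001,-0.057],0],
], grip_force=30)

```text
time: 4.1
tool_pos: [497.5, -181.6, 15.4]
tcp_rot: [180.0, 0.1, -12.6]
ft_force: [2.1, -0.4, 0.2]
finger_gap: 0.9
```

>>> apply_moves([
  [0,[0,0,0],0],
  [0,[0,0,0],0],
  [0,[0,0,0.02],0],
  [0,[0,0,0.06],0],
  [0,[0,0,0.1],0],
])

```text
time: 4.72
tool_pos: [497.2, -181.4, 116.4]
tcp_rot: [180.0, 0.2, -12.6]
ft_force: [1.3, -0.3, 0.4]
finger_gap: 0.0
```

```bash
python3 - <<'E'
from h import *
s=optics.snapshot("wrist"); cv2.imwrite("pics/w3.png",s["color"])
x=sense();print(x["time"],x["tool_pos"],x["tcp_rot"],x["finger_gap"],x["ft_force"])
E
```

```text
4.775 [ 500.5 -182.9  123. ] [179.9  -0.3 -12.6] -0.045412036355346526 [ 3.3 -1.2  5. ]
```

View pics/w3.png

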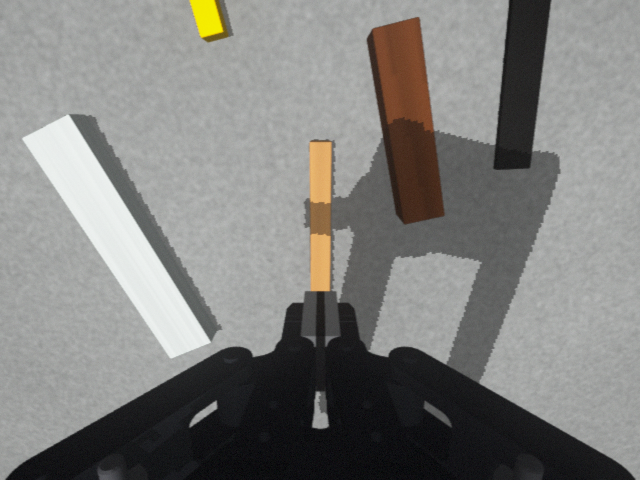

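The grasp missed: the gap closed to 0 and the stick is still on the table at (320,215). I'll find out why before trying again.

```bash
python3 - <<'E'
from h import *
s=optics.snapshot("wrist"); x=sense(); T=x["tool_pos"]
print(x["time"],T,x["tcp_rot"],x["finger_gap"])
print("tip px",proj(s,[T-[0,0,11]]),"tcp",proj(s,[T]),"grasp",proj(s,[T+[0,0,8]]),"under, z=16",proj(s,[[T[0],T[1],16]]))
for q in ["stick"]:
    for d in spotter.masks_of(s,q):
        m=d["mask"].astype(np.uint8)
        c=max(cv2.findContours(m,0,2)[0],key=cv2.contourArea)
        for z in (0,16,30):
            P=onplane(s,c.reshape(-1,2),z)[:,:2].astype(np.float32)
            print(q,z,round(d["p"],2),m.sum(),"world",cv2.minAreaRect(P))
s=optics.snapshot("side");cv2.imwrite("pics/s3.png",s["color"][150:450,150:550])
print("side tip px",proj(s,[T-[0,0,11]]),proj(s,[[T[0],T[1],0]]))
for d in spotter.search_frame(s,"stick"): print(toworld(s,d["xyz"]))
E
```

```text
4.825 [ 500.9 -183.1  121.3] [179.9  -0.4 -12.6] -0.29840515059791584
tip px [[321.  271.3]] tcp [[321.1 279.6]] grasp [[321.2 286.2]] under, z=16 [[320.5 225. ]]
stick 0 0.84 3009 world ((498.61102294921875, -181.1641387939453), (17.902528762817383, 124.61396789550781), 77.09171295166016)
stick 16 0.84 3009 world ((502.83526611328125, -182.13919067382812), (16.931499481201172, 117.85490417480469), 77.09171295166016)
stick 30 0.84 3009 world ((506.5317077636719, -182.99240112304688), (16.08183479309082, 111.94073486328125), 77.09171295166016)
side tip px [[321.  276.4]] [[321.3 323.8]]
[ 495.4 -184.9   12.5]
```

View pics/s3.png

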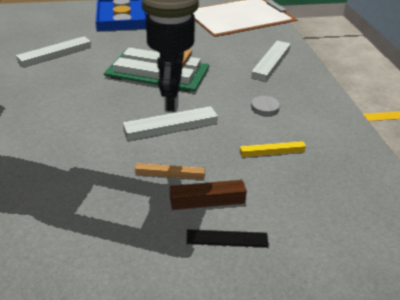

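```bash
python3 - <<'E'
from h import *
x=sense(); T=x["tool_pos"]; print(T)
for n in ("side","scene","wrist"):
    s=optics.snapshot(n)
    im=s["color"].copy()
    p=proj(s,[T+[0,0,d] for d in (-11,0,8,20,40,62)]); print(n,p.tolist())
    u,v=p[0].astype(int)
    sc=6 if n!="wrist" else 3
    w=50 if n!="wrist" else 120
    x0=max(u-w,0);y0=max(v-w,0)
    im2=cv2.resize(im[y0:y0+2*w,x0:x0+2*w],None,fx=sc,fy=sc,interpolation=cv2.INTER_NEAREST)
    for q in p: cv2.circle(im2,(int((q[0]-x0+.5)*sc),int((q[1]-y0+.5)*sc)),3,(0,0,255),-1)
    cv2.imwrite(f"pics/z_{n}.png",im2[:600])
a=cv2.imread("pics/z_side.png");b=cv2.imread("pics/z_wrist.png");
h=min(len(a),len(b));cv2.imwrite("pics/zz.png",cv2.resize(np.hstack([a[:h],b[:h]]),(800,400)))
E
```

```text
[ 497.4 -181.5  115.1]
side [[318.90204426870974, 278.85937048727317], [318.8561289909337, 273.8087804735885], [318.8223232461294, 270.0902152076386], [318.7709495642973, 264.4392115113784], [318.6835061168012, 254.8206047190884], [318.58459405143213, 243.94047257607536]]
scene [[261.2294998349451, 198.57123856972441], [260.9329138527422, 196.11051834609765], [260.71511462539763, 194.3034775701432], [260.3850464589498, 191.56496172282954], [259.8257607228549, 186.92466917976137], [259.1969272535411, 181.70735167965339]]
wrist [[321.2034546506977, 272.44995546335645], [321.2570124927584, 281.12335533466495], [321.29990641029394, 288.06979089887386], [321.3715710645679, 299.6754900690026], [321.5155594589784, 322.9936237633151], [321.72370033387614, 356.7009011309821]]
```

View pics/zz.png

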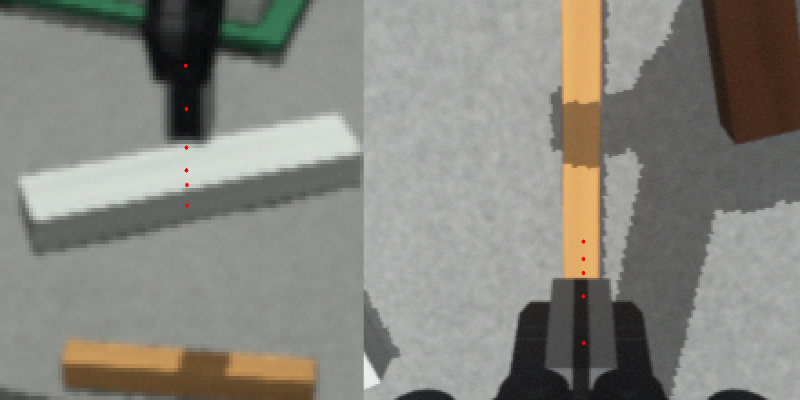

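View pics/z_scene.png

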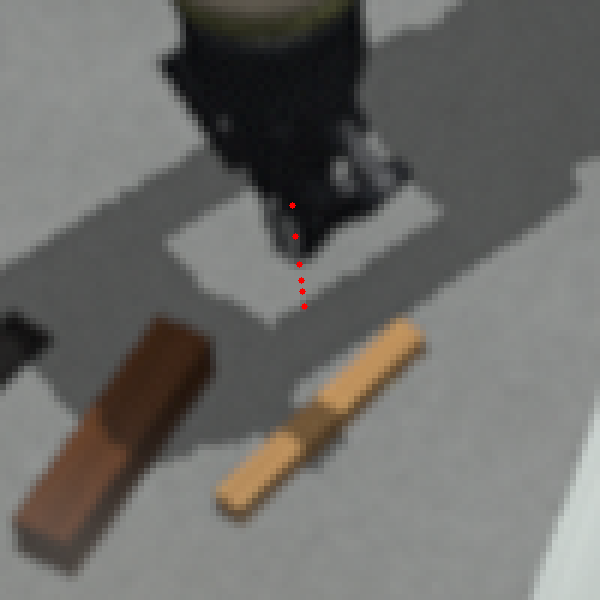

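All three cameras show the fingertips about 20 mm above the reported TCP, where the spec puts them 11 mm below it. That explains the miss, so I'll measure this offset.

```bash
python3 - <<'E'
from h import *
from scipy.spatial.transform import Rotation as Ro
x=sense(); T=x["tool_pos"]; R=Ro.from_euler("xyz",x["tcp_rot"],degrees=True).as_matrix()
print(T)
for n in ("wrist","side","scene"):
    s=optics.snapshot(n)
    for d in (-33,-25,-20,-15,-10,0,11):
        q=[T+R@np.array([a,b,d]) for a in (-11,11) for b in (-5,5)]
        print(n,d,proj(s,q).round(1).tolist())
    p=proj(s,[T])[0].astype(int)
    if n!="scene":
        w=40; sc=10; im=s["color"][p[1]-w:p[1]+w,p[0]-w:p[0]+w]
        print(n,"origin",p-w)
        cv2.imwrite(f"pics/y_{n}.png",cv2.resize(im,None,fx=7,fy=7,interpolation=cv2.INTER_NEAREST))
E
```

```text
[ 496.5 -181.1  113.7]
wrist -33 [[309.5, 336.7], [332.6, 336.7], [309.1, 290.8], [333.1, 290.8]]
wrist -25 [[310.0, 326.8], [332.0, 326.8], [309.6, 282.7], [332.5, 282.7]]
wrist -20 [[310.3, 321.1], [331.7, 321.1], [309.9, 278.0], [332.1, 278.0]]
wrist -15 [[310.6, 315.7], [331.3, 315.7], [310.2, 273.6], [331.8, 273.6]]
wrist -10 [[310.8, 310.6], [331.0, 310.6], [310.5, 269.4], [331.5, 269.4]]
wrist 0 [[311.3, 301.1], [330.5, 301.1], [311.0, 261.7], [330.9, 261.7]]
wrist 11 [[311.7, 291.7], [330.0, 291.7], [311.5, 254.0], [330.3, 254.0]]
wrist origin [280 241]
side -33 [[312.3, 256.7], [311.5, 260.0], [325.0, 257.6], [324.3, 260.8]]
side -25 [[312.3, 260.6], [311.6, 263.8], [324.9, 261.4], [324.3, 264.7]]
side -20 [[312.4, 262.9], [311.6, 266.2], [324.9, 263.7], [324.3, 267.1]]
side -15 [[312.4, 265.3], [311.7, 268.6], [324.9, 266.1], [324.3, 269.4]]
side -10 [[312.4, 267.6], [311.7, 270.9], [324.9, 268.4], [324.3, 271.8]]
side 0 [[312.5, 272.2], [311.7, 275.6], [324.9, 273.1], [324.3, 276.4]]
side 11 [[312.5, 277.3], [311.8, 280.6], [324.8, 278.1], [324.2, 281.5]]
side origin [278 234]
scene -33 [[264.5, 187.1], [261.7, 185.2], [258.9, 192.3], [256.1, 190.3]]
scene -25 [[264.8, 189.0], [261.9, 187.0], [259.1, 194.1], [256.3, 192.2]]
scene -20 [[264.9, 190.1], [262.1, 188.2], [259.3, 195.2], [256.5, 193.3]]
scene -15 [[265.0, 191.2], [262.2, 189.3], [259.4, 196.4], [256.6, 194.4]]
scene -10 [[265.2, 192.4], [262.4, 190.5], [259.6, 197.5], [256.8, 195.6]]
scene 0 [[265.4, 194.6], [262.6, 192.7], [259.9, 199.7], [257.1, 197.8]]
scene 11 [[265.7, 197.1], [262.9, 195.2], [260.2, 202.2], [257.4, 200.3]]
```

View pics/y_wrist.png

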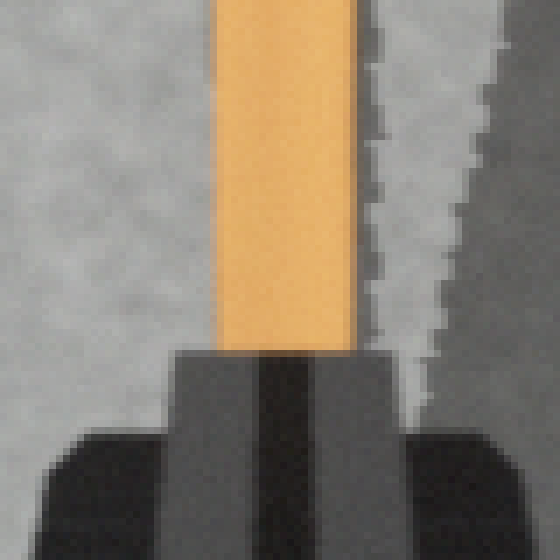

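View pics/y_side.png

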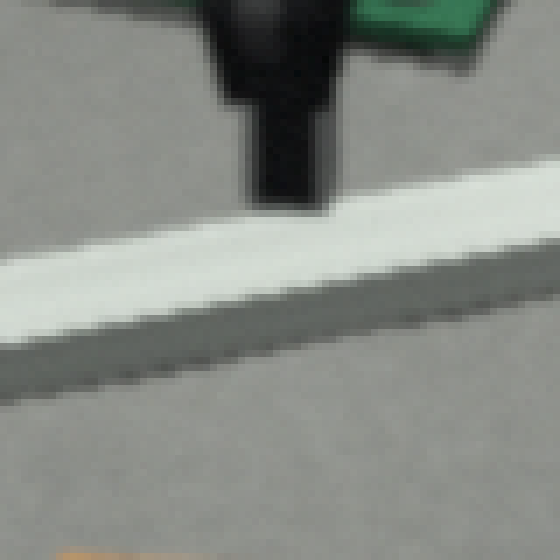

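The wrist and side views put the closed tips 25–33 mm above the reported TCP. I'll open, go down partway, and compare the tips with the stick directly in the picture.

>>> apply_moves([
  [0.42,[0,0,0],0],
  [0.42,[0,0,-0.03],0],
  [0.42,[0,0,-0.06],0],
  [0.42,[0,0,-0.09],0],
  [0.42,[0,0,-0.115],0],
])

```text
time: 5.9
tool_pos: [496.3, -181.0, -2.2]
tcp_rot: [-180.0, 0.3, -12.6]
ft_force: [0.2, 0.9, 0.1]
finger_gap: 36.3
```

```bash
python3 - <<'E'
from h import *
from scipy.spatial.transform import Rotation as Ro
x=sense(); T=x["tool_pos"]; print(x["time"],T,x["tcp_rot"],x["ft_force"],x["finger_gap"])
s=optics.snapshot("side"); a=s["color"][260:360,250:390]
s2=optics.snapshot("wrist")
cv2.imwrite("pics/x.png",np.vstack([cv2.resize(a,(420,300),interpolation=cv2.INTER_CUBIC),s2["color"][180:480,110:530]]))
x=sense(); T=x["tool_pos"]; print(x["time"],T,x["ft_force"],x["finger_gap"])
for d in spotter.masks_of(s2,"stick"):
        m=d["mask"].astype(np.uint8)
        c=max(cv2.findContours(m,0,2)[0],key=cv2.contourArea)
        P=onplane(s2,c.reshape(-1,2),16)[:,:2].astype(np.float32)
        print(m.sum(),cv2.minAreaRect(c)[0],"world",cv2.minAreaRect(P))
E
```

```text
5.9 [ 496.3 -181.    -2.2] [-180.     0.3  -12.6] [0.2 0.9 0.1] 36.29975885652579
6.0 [ 494.  -179.9   -4.1] [-0.3 -0.3  0.3] 35.580396356537356
9650 (321.9999694824219, 278.99993896484375) world ((497.04510498046875, -180.9723358154297), (16.613380432128906, 131.84339904785156), 77.24502563476562)
```

View pics/x.png

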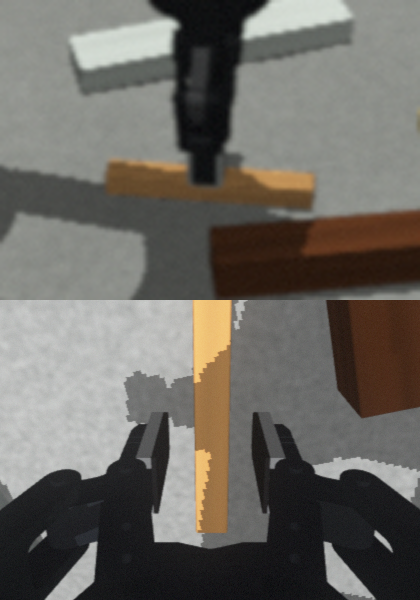

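```bash
python3 - <<'E'
from h import *
s=optics.snapshot("side")
x=sense(); T=x["tool_pos"]; print(T)
y=np.radians(-12.6); n=np.array([np.sin(y),-np.cos(y),0])  # toward -y
e=np.array([np.cos(y),np.sin(y),0])
for b in (18,26,30):
  for z in (0,5,10,15,20,30,40):
    print(b,z,proj(s,[np.array([T[0],T[1],z])+n*b+e*a for a in (-11,11)]).round(1).tolist())
cv2.imwrite("pics/x2.png",cv2.resize(s["color"][295:335,290:350],None,fx=12,fy=12,interpolation=cv2.INTER_NEAREST))
E
```

```text
[ 496.6 -181.1   -0.7]
18 0 [[311.8, 329.4], [323.6, 330.2]]
18 5 [[311.8, 327.4], [323.6, 328.2]]
18 10 [[311.7, 325.3], [323.6, 326.2]]
18 15 [[311.7, 323.3], [323.6, 324.1]]
18 20 [[311.7, 321.2], [323.6, 322.1]]
18 30 [[311.6, 317.1], [323.6, 317.9]]
18 40 [[311.5, 312.8], [323.6, 313.7]]
26 0 [[311.3, 332.4], [323.2, 333.2]]
26 5 [[311.2, 330.3], [323.2, 331.2]]
26 10 [[311.2, 328.3], [323.1, 329.2]]
26 15 [[311.1, 326.2], [323.1, 327.1]]
26 20 [[311.1, 324.2], [323.1, 325.0]]
26 30 [[311.0, 320.0], [323.1, 320.9]]
26 40 [[310.9, 315.8], [323.1, 316.6]]
30 0 [[311.0, 333.9], [322.9, 334.8]]
30 5 [[310.9, 331.8], [322.9, 332.7]]
30 10 [[310.9, 329.8], [322.9, 330.7]]
30 15 [[310.8, 327.7], [322.9, 328.6]]
30 20 [[310.8, 325.7], [322.9, 326.5]]
30 30 [[310.7, 321.5], [322.9, 322.4]]
30 40 [[310.6, 317.3], [322.9, 318.1]]
```

View pics/x2.png

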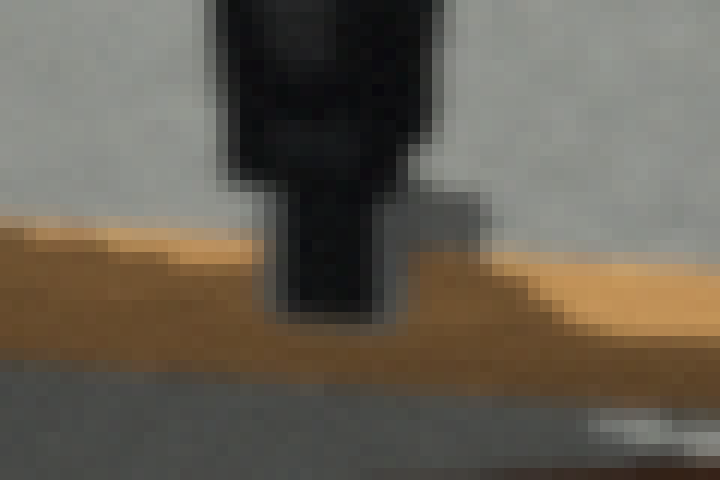

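The open tips are at about z 27 with the TCP reading −1, so there's no contact yet. I'll go down 19 mm more and watch the force.

>>> apply_moves([
  [0.42,[0,0,-0.01],0],
  [0.42,[0,0,-0.015],0],
  [0.42,[0,0,-0.019],0],
  [0.42,[0,0,-0.019],0],
])

```text
time: 6.6
tool_pos: [496.3, -181.0, -20.0]
tcp_rot: [-180.0, 0.3, -12.6]
ft_force: [0.2, -0.1, 0.2]
finger_gap: 35.4
```

```bash
python3 - <<'E'
from h import *
s=optics.snapshot("side")
x=sense(); T=x["tool_pos"]; print(T,x["ft_force"])
cv2.imwrite("pics/x3.png",cv2.resize(s["color"][295:345,290:350],None,fx=12,fy=12,interpolation=cv2.INTER_NEAREST))
E
```

```text
[ 496.5 -181.1  -19.8] [ 0.4  0.3 -0.3]
```

View pics/x3.png

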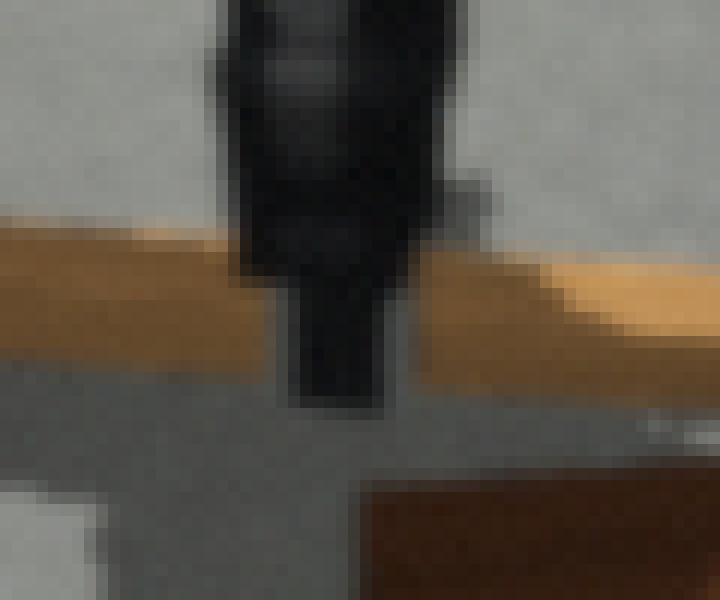

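The tip now shows at row 329, which is about z 8, beside the stick. Close and lift.

>>> apply_moves([
  [0.1,[0,0,-0.001],0],
  [0.0,[0,0,-0.001],0],
  [0.0,[0,0,-0.001],0],
  [0.0,[0,0,-0.001],0],
], grip_force=40)

```text
time: 7.15
tool_pos: [496.8, -181.3, -20.5]
tcp_rot: [-180.0, 0.3, -12.6]
ft_force: [-0.0, 0.1, 2.2]
finger_gap: 14.6
```

>>> apply_moves([
  [0,[0,0,0.02],0],
  [0,[0,0,0.06],0],
  [0,[0,0,0.11],0],
  [0,[0,0,0.16],0],
  [0,[0,0,0.16],0],
])

```text
time: 7.78
tool_pos: [499.9, -182.7, 144.8]
tcp_rot: [179.9, -0.2, -12.6]
ft_force: [0.5, -0.2, -0.7]
finger_gap: 14.5
```

```bash
python3 - <<'E'
from h import *
s=optics.snapshot("wrist"); s2=optics.snapshot("side")
x=sense(); T=x["tool_pos"]; print(T,x["ft_force"],x["finger_gap"])
cv2.imwrite("pics/x4.png",np.vstack([s["color"][180:,:],cv2.resize(s2["color"][220:320,230:443],(640,300))]))
E
```

```text
[ 496.9 -181.3  139.6] [-0.7 -0.4 -0.6] 14.65354929285133
```

View pics/x4.png

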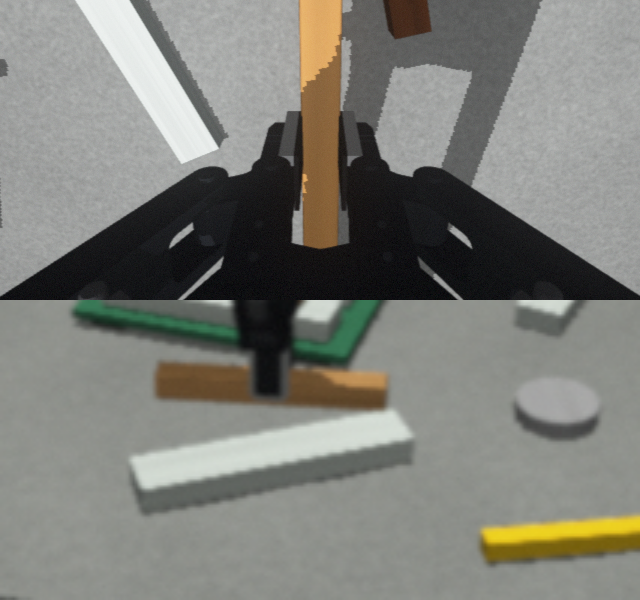

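The stick is held: gap 14.6, and it lifted level. It follows that the stick's underside is 20.5 mm above the reported TCP. Next I'll turn and go to the rack.

>>> apply_moves([
  [0,[-0.01,0.05,0.02],0.18],
  [0,[-0.02,0.1,0.04],0.36],
  [0,[-0.03,0.15,0.05],0.54],
  [0,[-0.04,0.2,0.05],0.72],
  [0,[-0.05,0.25,0.05],0.9],
])

```text
time: 8.5
tool_pos: [445.2, 70.1, 187.4]
tcp_rot: [-179.9, 0.4, 39.3]
ft_force: [1.3, 0.1, -0.7]
finger_gap: 14.9
```

>>> apply_moves([
  [0,[0,0.03,0],0.18],
  [0,[0,0.06,0],0.36],
  [0,[0,0.09,0],0.453],
  [0,[0,0.09,0],0.453],
])

```text
time: 9.0
tool_pos: [443.6, 161.4, 185.0]
tcp_rot: [-179.7, 0.5, 65.4]
ft_force: [-0.6, 0.4, -0.5]
finger_gap: 14.5
```

```bash
python3 - <<'E'
from h import *
s=optics.snapshot("wrist"); cv2.imwrite("pics/w5.png",s["color"])
x=sense(); T=x["tool_pos"]; print(x["time"],T,x["tcp_rot"],x["ft_force"],x["finger_gap"])
for q in ["rack","laid_stick"]:
    for d in spotter.search_frame(s,q): print(q,"  xyz",round(d["p"],2),toworld(s,d["xyz"]))
    for d in spotter.masks_of(s,q):
        m=d["mask"].astype(np.uint8)
        c=max(cv2.findContours(m,0,2)[0],key=cv2.contourArea)
        z={"rack":15,"laid_stick":51}[q]
        P=onplane(s,c.reshape(-1,2),z)[:,:2].astype(np.float32)
        print(q,"  mask",round(d["p"],2),m.sum(),cv2.minAreaRect(c)[0],"world",cv2.minAreaRect(P))
E
```

```text
9.05 [443.9 160.3 185.2] [-179.7    0.5   65.3] [ 0.   0.  -0.3] 14.712790586193986
rack   xyz 0.85 [498.2 212.   34.8]
rack   mask 0.72 34653 (333.486328125, 132.49981689453125) world ((478.8277587890625, 214.53746032714844), (131.03749084472656, 184.43099975585938), 64.6480484008789)
laid_stick   xyz 0.87 [ 666.4 -132.8   14.7]
laid_stick   xyz 0.57 [567.8 179.   52.3]
laid_stick   mask 0.91 4087 (446.4538879394531, 139.86923217773438) world ((559.0690307617188, 172.620849609375), (129.69790649414062, 20.245946884155273), 64.28389739990234)
laid_stick   mask 0.81 1134 (616.4000244140625, 363.20001220703125) world ((644.141357421875, -95.05338287353516), (28.347232818603516, 49.45832824707031), 89.85658264160156)
```

View pics/w5.png

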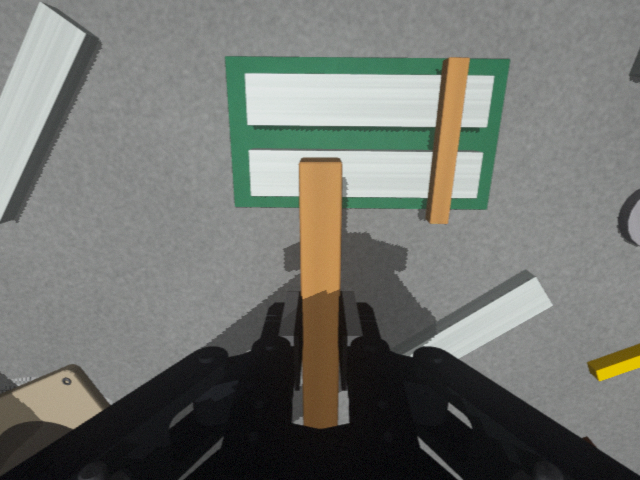

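The wrist view shows both rack bars: the upper one at corners (246,73), (492,77), (488,128), (248,126) and the lower one at (249,150), (483,152), (480,199), (250,197). The laid stick is near column 447. I'll refine these corners.

```bash
python3 - <<'E'
from h import *
s=optics.snapshot("wrist"); im=s["color"]; x=sense(); print(x["time"],x["tool_pos"],x["tcp_rot"])
hsv=cv2.cvtColor(im,cv2.COLOR_BGR2HSV)
g=((hsv[...,0]>60)&(hsv[...,0]<95)&(hsv[...,1]>100)).astype(np.uint8)
m=cv2.dilate(g,np.ones((5,5)))
c=max(cv2.findContours(m,0,2)[0],key=cv2.contourArea)
c=cv2.convexHull(c)
reg=np.zeros(g.shape,np.uint8); cv2.fillPoly(reg,[c],1)
w=((im.min(2)>150)&(reg>0)&(hsv[...,1]<40)).astype(np.uint8)
cl=(np.indices(w.shape)[1]<500)
n,l,st,ce=cv2.connectedComponentsWithStats(w)
pts=[]
for i in np.argsort(-st[1:,4])[:5]+1: print(st[i],ce[i])
for name,px in (("up",[(246,73),(492,77),(488,128),(248,126)]),("lo",[(249,150),(483,152),(480,199),(250,197)])):
    g8=cv2.cvtColor(im,cv2.COLOR_BGR2GRAY)
    q=cv2.cornerSubPix(g8,np.array(px,np.float32).reshape(-1,1,2),(4,4),(-1,-1),(3,30,.01)).reshape(-1,2)
    for Q in (np.array(px,float),q):
        P=onplane(s,Q,35)[:,:2]; print(name,Q.tolist(),P.tolist(),"centre",P.mean(0),"len",np.linalg.norm(P[1]-P[0]),np.linalg.norm(P[2]-P[3]),"w",np.linalg.norm(P[3]-P[0]),"ang",np.degrees(np.arctan2(*(P[0]-P[1])[::-1])),np.degrees(np.arctan2(*(P[3]-P[2])[::-1])))
E
```

```text
9.3 [445.1 159.2 187. ] [-179.9    0.4   65.1]
[ 241   72  196   53 9853] [337.9  97.8]
[ 246  149  177   46 4306] [311.4 166.1]
up [[246.0, 73.0], [492.0, 77.0], [488.0, 128.0], [248.0, 126.0]] [[438.0753507025614, 288.2456832906893], [617.0485889547534, 201.9191007776023], [602.6638471020312, 165.0925873406644], [420.0412573614391, 251.51472173991726]] centre [519.5 226.7] len 198.70505494039327 202.03909423100063 w 40.91933600488416 ang 154.24996357750706 154.6751736479218
up [[246.0, 73.0], [489.33990478515625, 73.02667236328125], [488.0, 128.0], [244.1158447265625, 123.39908599853516]] [[438.0753507025614, 288.2456832906893], [615.9536500515616, 205.67033764339322], [602.6638471020312, 165.0925873406644], [418.0736388637628, 254.73072390627084]] centre [518.7 228.4] len 196.1106246180021 205.20365616723694 w 39.02974479831449 ang 155.09814812584392 154.09850621367784
lo [[249.0, 150.0], [483.0, 152.0], [480.0, 199.0], [250.0, 197.0]] [[411.42305690940015, 233.77760159669094], [593.0454624022551, 147.79878175366485], [578.5430769206384, 109.29130787850464], [392.7252542950056, 197.25770862045465]] centre [493.9 172. ] len 200.94540462177923 205.58781789012815 w 41.0281660034008 ang 154.66744159179893 154.66706406178034
lo [[245.4281463623047, 148.60336303710938], [483.0, 152.0], [483.95733642578125, 200.85093688964844], [248.0904083251953, 193.87847900390625]] [[409.19606951593516, 236.0976088348868], [593.0454624022551, 147.79878175366485], [581.2526996449155, 106.18135475126904], [392.521340666188, 200.46630749031726]] centre [494.  172.6] len 203.95411770441893 210.97198433669308 w 39.34000785104287 ang 154.34604789369237 153.45455804282327
```

```bash
cat > fit.py <<'E'
from h import *
from scipy.optimize import minimize
SS=8
def green_hull(s,roi):
    im=s["color"]; hsv=cv2.cvtColor(im,cv2.COLOR_BGR2HSV)
    g=((hsv[...,0]>55)&(hsv[...,0]<95)&(hsv[...,1]>80)).astype(np.uint8)
    P=onplane(s,np.stack(np.meshgrid(np.arange(640),np.arange(480)),-1).reshape(-1,2),0)[:,:2].reshape(480,640,2)
    near=np.linalg.norm(P-np.array(roi),axis=2)<170
    g=g*near
    g=cv2.morphologyEx(g.astype(np.uint8),cv2.MORPH_OPEN,np.ones((2,2)))
    pts=np.argwhere(g)[:,::-1].astype(np.float32)
    return cv2.convexHull(pts)
def box(p,l,w,z0,z1):
    x,y,a=p; a=np.radians(a); c,s_=np.cos(a),np.sin(a)
    return np.array([[x+c*i-s_*j,y+s_*i+c*j,z] for i in (-l/2,l/2) for j in (-w/2,w/2) for z in (z0,z1)])
def ras(h):
    m=np.zeros((480*4,640*4),np.uint8); cv2.fillPoly(m,[np.round((np.asarray(h).reshape(-1,2)+.5)*4).astype(np.int32)],1); return m
def fit(s,hull,l,w,z0,z1,p0):
    M=ras(hull)
    def f(p):
        h=cv2.convexHull(proj(s,box(p,l,w,z0,z1)).astype(np.float32)); m=ras(h)
        return 1-(m&M).sum()/((m|M).sum())
    r=minimize(f,p0,method="Nelder-Mead",options=dict(initial_simplex=[p0,[p0[0]+6,p0[1],p0[2]],[p0[0],p0[1]+6,p0[2]],[p0[0],p0[1],p0[2]+3]],xatol=.05,fatol=1e-5))
    return r.x,r.fun
def maskhull(d):
    c=max(cv2.findContours(d["mask"].astype(np.uint8),0,2)[0],key=cv2.contourArea); return cv2.convexHull(c)
E
python3 - <<'E'
from fit import *
for n in ("wrist","scene"):
    s=optics.snapshot(n)
    h=green_hull(s,(503,200))
    print(n,"rack",fit(s,h,240,130,0,15,[503,200,154.8]))
    for d in spotter.masks_of(s,"laid_stick"):
        hh=maskhull(d); p=onplane(s,hh.reshape(-1,2).mean(0),51)[0]
        if abs(p[0]-560)<20: print(n,"laid",fit(s,hh,130,16,35,51,[560,172,64.8]))
    for d in spotter.masks_of(s,"rack"): print(n,"rack net",fit(s,maskhull(d),240,130,0,15,[503,200,154.8]))
    for d in spotter.masks_of(s,"bar"):
        hh=maskhull(d); p=onplane(s,hh.reshape(-1,2).mean(0),20)[0]
        if abs(p[1]+31)<30: print(n,"bar",fit(s,hh,200,40,0,20,[513,-31,11.3]))
E
```

```text
wrist rack (array([504.5, 201.9, 154.9]), np.float64(0.00418358557893439))
wrist laid (array([561.2, 171.5,  64.4]), np.float64(0.02305884439714423))
wrist rack net (array([498.5, 205.7, 154.8]), np.float64(0.2416731444917758))
wrist bar (array([516.1, -30.4,  11.2]), np.float64(0.2616687164411915))
scene rack (array([499.4, 203.5, 154.9]), np.float64(0.14271577120411671))
scene laid (array([556.4, 170.5,  65.2]), np.float64(0.13233740757507173))
scene rack net (array([499. , 202. , 155.1]), np.float64(0.03145228847764836))
scene bar (array([511.2, -30.4,  12.2]), np.float64(0.06251499880009603))
```

The wrist fit is tight, with a 0.4% residual. It gives the rack at (504.5, 201.9), 154.9°, and the laid stick at rack x = −64, so the target for the second stick is (445.6, 229.5), yaw 64.9°. Moving above it.

>>> apply_moves([
  [0,[0.001,0.04,-0.02],0],
  [0,[0.001,0.07,-0.06],0],
  [0,[0.001,0.07,-0.11],0],
  [0,[0.001,0.07,-0.13],0],
  [0,[0.001,0.07,-0.13],0],
])

```text
time: 10.32
tool_pos: [444.4, 229.4, 55.4]
tcp_rot: [-179.7, 0.6, 65.2]
ft_force: [0.0, -0.7, 0.6]
finger_gap: 14.5
```

```bash
python3 - <<'E'
from fit import *
s=optics.snapshot("wrist");cv2.imwrite("pics/w6.png",s["color"])
h=green_hull(s,(503,200))
print("rack",fit(s,h,240,130,0,15,[503,200,154.8]))
for d in spotter.masks_of(s,"laid_stick"):
    hh=maskhull(d); p=onplane(s,hh.reshape(-1,2).mean(0),51)[0]
    print(p)
    if abs(p[0]-560)<20: print("laid",fit(s,hh,130,16,35,51,[560,172,64.8]))
for i in range(3):
    x=sense(); print(x["time"],x["tool_pos"],x["tcp_rot"],x["finger_gap"]); optics.snapshot("side")
E
```

```text
rack (array([504.2, 201.4, 154.9]), np.float64(0.005865732333076634))
[561.1 181.7  51. ]
laid (array([561.4, 170.9,  64.8]), np.float64(0.01919964610936087))
10.425 [446.9 230.2  58.5] [-179.9    0.3   65.2] 14.770047915088481
10.475 [447.5 230.4  59.1] [-180.     0.3   65.2] 14.76454653692179
10.525 [447.7 230.5  59.4] [180.    0.3  65.2] 14.355699441064283
```

View pics/w6.png

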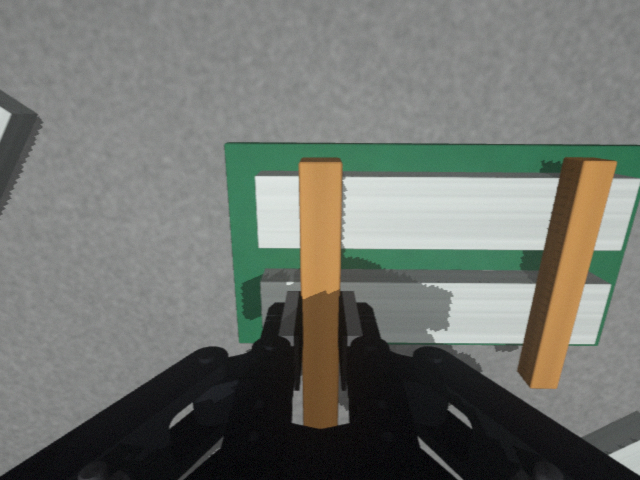

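>>> apply_moves([
  [0,[-0.002,-0.001,-0.02],-0.005],
  [0,[-0.002,-0.001,-0.035],-0.005],
  [0,[-0.002,-0.001,-0.041],-0.005],
  [0,[-0.002,-0.001,-0.043],-0.005],
  [0,[-0.002,-0.001,-0.043],-0.005],
])

```text
time: 11.2
tool_pos: [445.9, 229.6, 16.6]
tcp_rot: [180.0, 0.2, 64.9]
ft_force: [-0.2, 0.4, -0.4]
finger_gap: 14.7
```

```bash
python3 - <<'E'
from fit import *
s=optics.snapshot("side");cv2.imwrite("pics/s7.png",cv2.resize(s["color"][170:270,230:390],None,fx=5,fy=5,interpolation=cv2.INTER_CUBIC))
for i in range(3):
    x=sense(); print(x["time"],x["tool_pos"],x["tcp_rot"],x["ft_force"]); optics.snapshot("side")
E
```

```text
11.25 [446.  229.6  16.8] [180.    0.2  64.9] [ 0.   0.2 -0.2]
11.3 [446.1 229.6  16.9] [180.    0.2  64.9] [ 0.1 -0.2 -0.3]
11.35 [446.1 229.6  16.8] [180.    0.2  64.9] [ 0.1  0.4 -0.4]
```

View pics/s7.png

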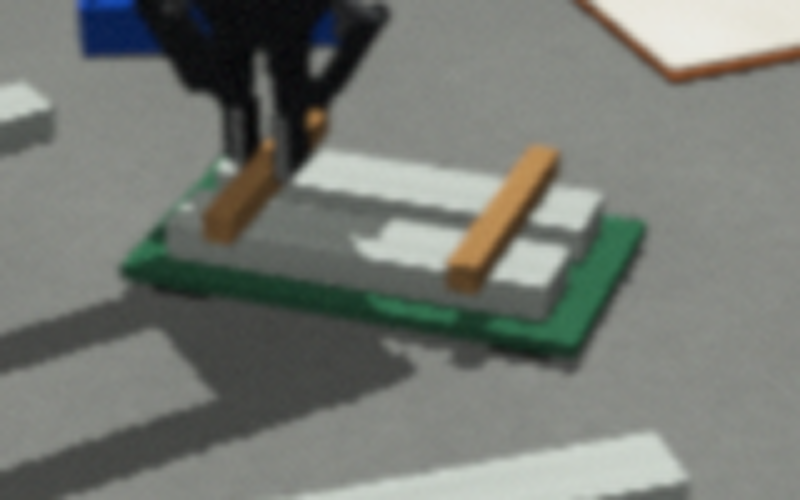

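The stick is about 2 mm above the bar tops. I'll ease it down and watch for contact.

>>> apply_moves([
  [0,[-0.0005,-0.0005,-0.001],0],
  [0,[-0.0005,-0.0005,-0.002],0],
  [0,[-0.0005,-0.0005,-0.003],0],
  [0,[-0.0005,-0.0005,-0.003],0],
])

```text
time: 11.9
tool_pos: [445.6, 229.1, 14.5]
tcp_rot: [180.0, 0.2, 64.9]
ft_force: [-4.5, -2.0, 7.3]
finger_gap: 14.7
```

Contact shows as 7 N upward at TCP z 14.5, exactly as predicted. I'll release and rise.

>>> apply_moves([
  [0.35,[0,0,0],0],
  [0.4,[0,0,0],0],
  [0.4,[0,0,0.02],0],
  [0.4,[0,0,0.06],0],
  [0.6,[0,0,0.12],0],
])

```text
time: 12.52
tool_pos: [443.8, 228.4, 133.6]
tcp_rot: [-179.9, 0.4, 64.9]
ft_force: [1.0, 0.7, 0.5]
finger_gap: 50.4
```

>>> apply_moves([
  [0.7,[0.015,-0.03,0.04],-0.15],
  [0.7,[0.02,-0.06,0.08],-0.3],
  [0.7,[0.02,-0.09,0.08],-0.45],
  [0.7,[0.02,-0.12,0.08],-0.6],
  [0.7,[0.02,-0.12,0.08],-0.6],
])

```text
time: 13.15
tool_pos: [463.9, 106.9, 213.5]
tcp_rot: [-179.9, 0.4, 30.3]
ft_force: [0.2, -0.3, -0.1]
finger_gap: 59.7
```

```bash
python3 - <<'E'
from fit import *
s=optics.snapshot("wrist");cv2.imwrite("pics/w8.png",s["color"])
x=sense(); print(x["time"],x["tool_pos"],x["tcp_rot"],x["ft_force"])
print("rack",fit(s,green_hull(s,(503,200)),240,130,0,15,[504,201,154.8]))
for q in ("laid_stick","stick"):
  for d in spotter.masks_of(s,q):
    hh=maskhull(d); p=onplane(s,hh.reshape(-1,2).mean(0),51)[0]
    print(q,p, fit(s,hh,130,16,35,51,[p[0],p[1],64.8]))
for d in spotter.masks_of(s,"bar"):
    hh=maskhull(d); p=onplane(s,hh.reshape(-1,2).mean(0),20)[0]
    print("bar",p)
    if abs(p[1]+31)<40: print("bar",fit(s,hh,200,40,0,20,[513,-31,11.3]))
E
```

```text
13.2 [463.8 107.9 213.4] [-179.8    0.4   30.5] [ 0.4  0.2 -0.1]
rack (array([503.7, 201.8, 154.9]), np.float64(0.003559761976232978))
laid_stick [554.8 160.8  51. ] (array([560.9, 171.7,  64.6]), np.float64(0.018048725972284352))
laid_stick [ 636.7 -104.4   51. ] (array([ 637. , -170.6,   80.2]), np.float64(0.3763017168589924))
stick [448.5 229.2  51. ] (array([445.3, 229. ,  64.9]), np.float64(0.015509970695447128))
bar [525.7 -23.8  20. ]
bar (array([514.7, -31. ,  11.9]), np.float64(0.025473137228951725))
bar [232.3 328.5  20. ]
```

View pics/w8.png

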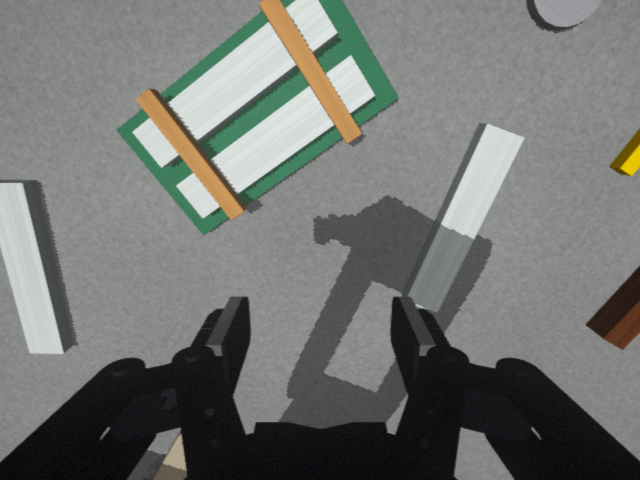

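The second stick is laid: the fit puts it at rack x = +64.4, y = 0.1, and square. Now the bar.

>>> apply_moves([
  [0.7,[0.02,-0.05,0],-0.15],
  [0.7,[0.04,-0.1,-0.01],-0.3],
  [0.7,[0.051,-0.139,-0.05],-0.325],
  [0.7,[0.051,-0.139,-0.1],-0.325],
  [0.7,[0.051,-0.139,-0.15],-0.325],
])

```text
time: 13.98
tool_pos: [515.0, -29.6, 61.9]
tcp_rot: [-179.8, 0.4, 12.1]
ft_force: [0.3, 0.0, 0.4]
finger_gap: 59.8
```

```bash
python3 - <<'E'
from fit import *
s=optics.snapshot("wrist");cv2.imwrite("pics/w9.png",s["color"])
x=sense(); print(x["time"],x["tool_pos"],x["tcp_rot"],x["ft_force"],x["finger_gap"])
for d in spotter.masks_of(s,"bar"):
    hh=maskhull(d); p=onplane(s,hh.reshape(-1,2).mean(0),20)[0]
    print("bar",p)
    if abs(p[1]+31)<40: print("bar",fit(s,hh,200,40,0,20,[513,-31,11.3]))
E
```

```text
14.025 [509.8 -28.6  54.3] [-179.6    1.    12.1] [-5.6 -0.6 -5.9] 59.43266980377834
bar [530.3 -29.6  20. ]
bar (array([514. , -30.2,  11.4]), np.float64(0.012319202602751433))
```

View pics/w9.png

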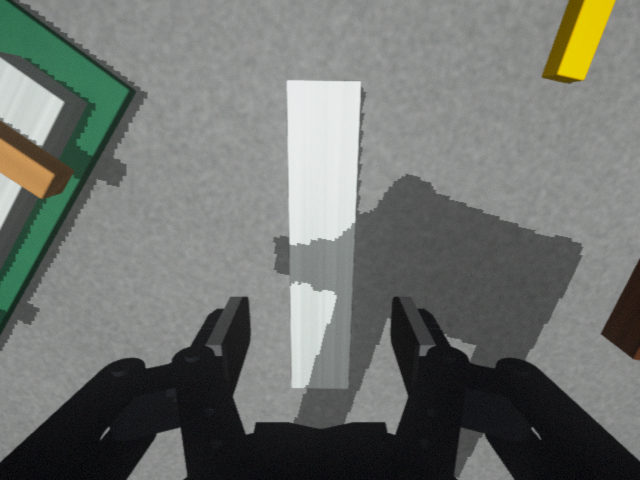

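```bash
python3 - <<'E'
from fit import *
for i in range(5):
    s=optics.snapshot("wrist"); x=sense(); print(x["time"],x["tool_pos"],x["tcp_rot"][2])
for d in spotter.masks_of(s,"bar"):
    hh=maskhull(d); p=onplane(s,hh.reshape(-1,2).mean(0),20)[0]
    if abs(p[1]+31)<40: print("bar",fit(s,hh,200,40,0,20,[513,-31,11.3]))
E
```

```text
14.125 [511.8 -28.7  60.6] 12.14837749778345
14.175 [514.2 -29.1  63.4] 12.140251968631397
14.225 [515.8 -29.4  65.2] 12.130200568500383
14.275 [516.7 -29.6  66.1] 12.116481636901076
14.325 [517.  -29.8  66.4] 12.104813318237786
bar (array([514.2, -30.4,  11.5]), np.float64(0.019798179398188176))
```

>>> apply_moves([
  [0.7,[-0.002,-0.0005,-0.03],-0.01],
  [0.7,[-0.002,-0.0005,-0.055],-0.01],
  [0.7,[-0.002,-0.0005,-0.07],-0.01],
  [0.7,[-0.002,-0.0005,-0.075],-0.01],
  [0.7,[-0.002,-0.0005,-0.075],-0.01],
])

```text
time: 15.0
tool_pos: [515.5, -30.4, -8.0]
tcp_rot: [-179.9, 0.1, 11.5]
ft_force: [-0.2, 0.2, -0.6]
finger_gap: 59.8
```

```bash
python3 - <<'E'
from fit import *
for i in range(3):
    s=optics.snapshot("side"); x=sense(); print(x["time"],x["tool_pos"],x["tcp_rot"][2],x["ft_force"])
cv2.imwrite("pics/s10.png",cv2.resize(s["color"][220:320,240:400],None,fx=5,fy=5,interpolation=cv2.INTER_CUBIC))
E
```

```text
15.05 [515.8 -30.5  -7.7] 11.522599299996818 [-1.   0.   0.2]
15.1 [515.9 -30.5  -7.6] 11.522306431252343 [ 0.6 -0.5 -0.8]
15.15 [515.9 -30.5  -7.6] 11.519030582444548 [-0.1 -0.6  0.2]
```

View pics/s10.png

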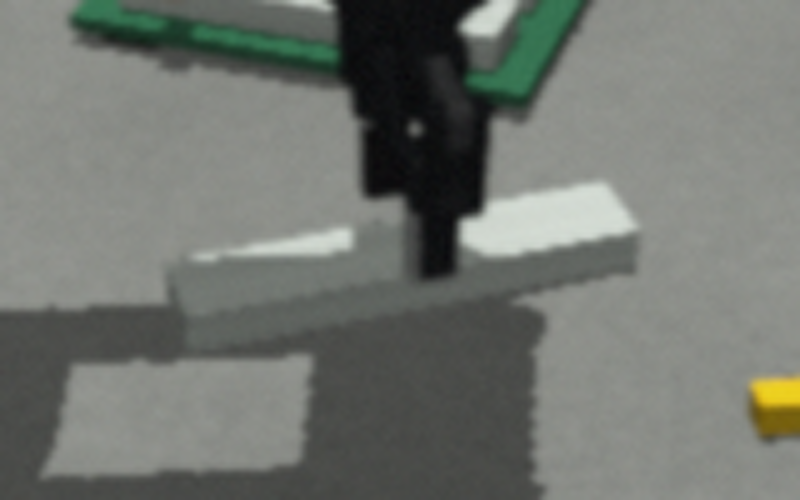

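The fingers straddle the bar's middle. Down 14 mm and grip.

>>> apply_moves([
  [0.7,[-0.001,0,-0.008],0],
  [0.7,[-0.001,0,-0.014],0],
  [0.7,[-0.001,0,-0.014],0],
  [0.3,[-0.001,0,-0.014],0],
  [0.3,[-0.001,0,-0.014],0],
], grip_force=80)

```text
time: 15.78
tool_pos: [515.1, -30.5, -21.2]
tcp_rot: [-180.0, 0.1, 11.5]
ft_force: [-1.5, 0.2, 3.3]
finger_gap: 38.0
```

>>> apply_moves([
  [0.3,[0,0,0],0],
  [0.3,[0,0,0],0],
  [0.3,[0,0,0.01],0],
  [0.3,[0,0,0.03],0],
  [0.3,[0,0,0.06],0],
])

```text
time: 16.4
tool_pos: [513.5, -30.2, 38.3]
tcp_rot: [-179.9, 0.2, 11.5]
ft_force: [0.1, -0.1, -5.1]
finger_gap: 37.7
```

```bash
python3 - <<'E'
from fit import *
for i in range(2):
    s=optics.snapshot("side"); x=sense(); print(x["time"],x["tool_pos"],x["tcp_rot"],x["ft_force"],x["finger_gap"])
cv2.imwrite("pics/s11.png",cv2.resize(s["color"][200:300,240:400],None,fx=5,fy=5,interpolation=cv2.INTER_CUBIC))
E
```

```text
16.45 [517.  -30.7  43.5] [180.   -0.1  11.5] [ 5.  -0.4 -1.5] 38.076282905342666
16.5 [517.9 -30.9  42.4] [179.9  -0.3  11.5] [ 0.8 -0.5 -4.8] 38.20288821320789
```

View pics/s11.png

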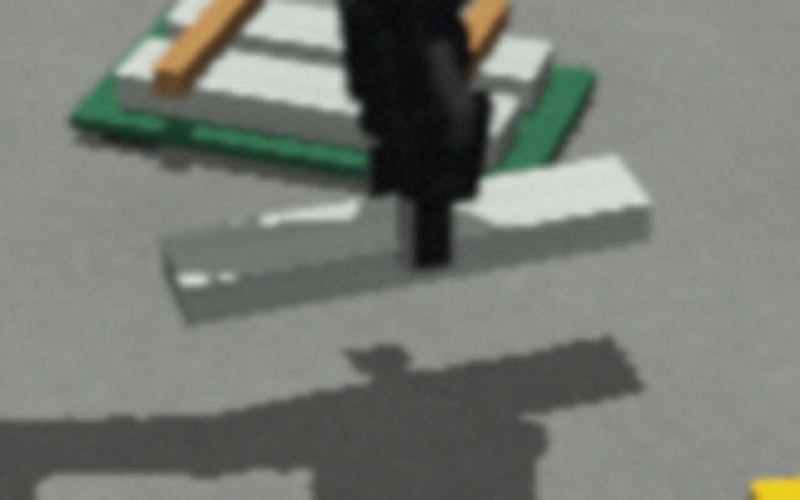

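The bar is held level, with its underside 21 mm above the TCP reading. I'll raise it well clear, then carry and turn it over the rack.

>>> apply_moves([
  [0.3,[0,0,0.04],0],
  [0.3,[0,0,0.08],0],
  [0.3,[0,0.03,0.11],-0.1],
  [0.3,[0,0.07,0.12],-0.23],
  [0.3,[-0.005,0.11,0.12],-0.36],
])

```text
time: 17.12
tool_pos: [513.4, 80.0, 162.7]
tcp_rot: [179.9, -0.3, -9.4]
ft_force: [-0.4, 0.1, -5.5]
finger_gap: 37.7
```

>>> apply_moves([
  [0.3,[0,0.04,0],-0.1],
  [0.3,[0,0.08,0],-0.2],
  [0.3,[-0.005,0.11,0],-0.27],
  [0.3,[-0.005,0.122,0],-0.277],
  [0.3,[-0.005,0.122,0],-0.277],
])

```text
time: 17.75
tool_pos: [508.0, 202.2, 161.6]
tcp_rot: [179.9, -0.3, -25.1]
ft_force: [-0.1, -1.1, -4.8]
finger_gap: 37.9
```

```bash
python3 - <<'E'
from fit import *
for i in range(5):
    s=optics.snapshot("wrist"); x=sense(); print(x["time"],x["tool_pos"],x["tcp_rot"],x["ft_force"],x["finger_gap"])
cv2.imwrite("pics/w12.png",s["color"])
print("rack",fit(s,green_hull(s,(503,200)),240,130,0,15,[504,201,154.8]))
E
```

```text
17.8 [508.2 201.5 161.9] [179.9  -0.3 -25.2] [ 0.7 -1.  -5.8] 37.65324717020191
17.85 [508.4 201.1 162.1] [179.9  -0.3 -25.2] [ 1.2  0.6 -5.5] 37.72694608966663
17.9 [508.5 200.9 162.3] [179.9  -0.3 -25.3] [ 0.6 -0.8 -4.6] 37.72930683909619
17.95 [508.6 200.9 162.5] [179.9  -0.3 -25.3] [-0.1  0.1 -5.5] 37.851454176616784
18.0 [508.6 201.  162.6] [179.9  -0.3 -25.3] [ 0.4 -0.2 -4.8] 38.00701482897171
rack (array([502.4, 203. , 155. ]), np.float64(0.17709966551688094))
```

View pics/w12.png

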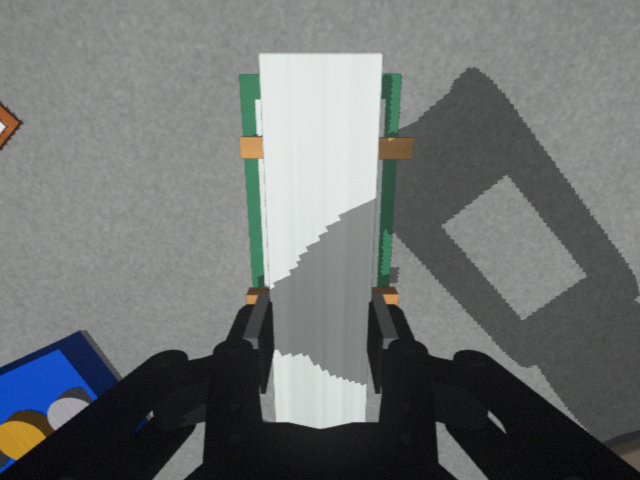

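The bar is in line over both sticks, which show on each side at rows 148 and 297. Descending to a bit above them.

>>> apply_moves([
  [0.3,[-0.0035,0,-0.03],0.005],
  [0.3,[-0.0035,0,-0.065],0.005],
  [0.3,[-0.0035,0,-0.095],0.005],
  [0.3,[-0.0035,0,-0.11],0.005],
  [0.3,[-0.0035,0,-0.115],0.005],
])

```text
time: 18.62
tool_pos: [504.9, 200.5, 47.0]
tcp_rot: [179.9, -0.3, -25.1]
ft_force: [-0.7, -1.5, -4.4]
finger_gap: 38.2
```

```bash
python3 - <<'E'
from fit import *
for i in range(5):
    s=optics.snapshot("side"); x=sense(); print(x["time"],x["tool_pos"],x["tcp_rot"],x["ft_force"],x["finger_gap"])
cv2.imwrite("pics/s13.png",cv2.resize(s["color"][160:260,230:390],None,fx=5,fy=5,interpolation=cv2.INTER_CUBIC))
E
```

```text
18.675 [505.2 200.7  47.2] [179.9  -0.3 -25.1] [-0.  -0.3 -5.6] 38.02514259097737
18.725 [505.6 200.9  48.1] [179.9  -0.4 -25. ] [-0.   0.9 -5.7] 37.52472935800559
18.775 [506.  201.1  48.7] [180.   -0.4 -25. ] [ 0.6  0.4 -4.9] 37.825675960093186
18.825 [506.2 201.2  49. ] [-180.    -0.4  -25. ] [ 0.4 -0.4 -4.5] 37.94282154560209
18.875 [506.3 201.3  49.1] [-180.    -0.5  -25. ] [-0.8 -0.  -4.9] 37.80922403544411
```

View pics/s13.png

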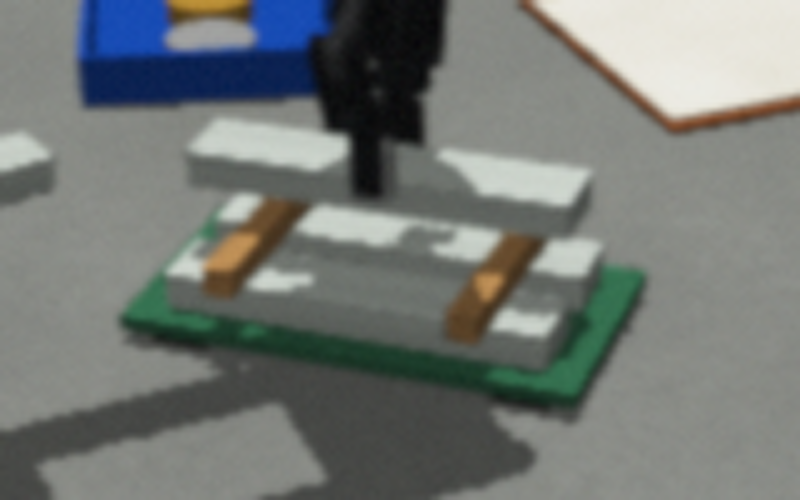

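The bar hovers level over both sticks. Lowering in steps, from z 49 to about 31.

>>> apply_moves([
  [0.3,[-0.001,0,-0.006],0],
  [0.3,[-0.001,0,-0.011],0],
  [0.3,[-0.001,0,-0.015],0],
  [0.3,[-0.001,0,-0.017],0],
  [0.3,[-0.001,0,-0.017],0],
])

```text
time: 19.5
tool_pos: [505.1, 201.2, 31.8]
tcp_rot: [180.0, -0.4, -25.0]
ft_force: [0.2, -0.1, -5.0]
finger_gap: 37.7
```

```bash
python3 - <<'E'
from fit import *
for i in range(4):
    s=optics.snapshot("side"); x=sense(); print(x["time"],x["tool_pos"],x["tcp_rot"],x["ft_force"],x["finger_gap"])
E
```

```text
19.55 [505.3 201.3  32. ] [-180.    -0.4  -25. ] [ 0.4  0.6 -5. ] 37.555394000562636
19.6 [505.4 201.3  32.1] [-180.    -0.5  -25. ] [-0.   0.3 -4.5] 37.54107010988991
19.65 [505.5 201.3  32.3] [-180.    -0.5  -25. ] [ 0.1  0.2 -5.4] 37.49637873750471
19.7 [505.5 201.4  32.3] [-180.    -0.5  -25. ] [-0.7  0.  -4.8] 37.82245277629568
```

>>> apply_moves([
  [0.3,[0,0,-0.001],0],
  [0.3,[0,0,-0.002],0],
  [0.3,[0,0,-0.003],0],
  [0.3,[0,0,-0.003],0],
])

```text
time: 20.2
tool_pos: [505.7, 201.4, 29.8]
tcp_rot: [-180.0, -0.5, -25.0]
ft_force: [-1.6, -0.5, 2.2]
finger_gap: 37.7
```

The sticks now carry the bar: the force changed by +7 N at TCP z 29.8, as expected. Release, then rise.

>>> apply_moves([
  [0.5,[0,0,0],0],
  [0.65,[0,0,0],0],
  [0.65,[0,0,0],0],
  [0.65,[0,0,0.01],0],
  [0.65,[0,0,0.03],0],
])

```text
time: 20.82
tool_pos: [505.1, 201.2, 59.8]
tcp_rot: [180.0, -0.4, -25.0]
ft_force: [-0.2, 1.2, 0.5]
finger_gap: 55.5
```

>>> apply_moves([
  [0.65,[0,0,0.04],0],
  [0.65,[0,0,0.09],0],
  [0.65,[-0.03,-0.01,0.14],0],
  [0.65,[-0.07,0.01,0.16],0],
  [0.65,[-0.07,0.01,0.16],0],
])

```text
time: 21.45
tool_pos: [434.9, 212.6, 223.6]
tcp_rot: [-179.8, -0.6, -24.9]
ft_force: [-0.3, 1.0, -0.4]
finger_gap: 55.3
```

```bash
python3 - <<'E'
from fit import *
for i in range(4): s=optics.snapshot("wrist")
cv2.imwrite("pics/w14.png",s["color"])
x=sense(); print(x["time"],x["tool_pos"],x["tcp_rot"],x["ft_force"],x["finger_gap"])
print("rack",fit(s,green_hull(s,(503,200)),240,130,0,15,[504,201,154.8]))
for d in spotter.masks_of(s,"bar"):
    hh=maskhull(d); p=onplane(s,hh.reshape(-1,2).mean(0),71)[0]
    if np.hypot(p[0]-504,p[1]-201)<70: print("bar",p,fit(s,hh,200,40,51,71,[504,201,154.8]))
s=optics.snapshot("side")
cv2.imwrite("pics/s14.png",cv2.resize(s["color"][160:260,230:390],None,fx=5,fy=5,interpolation=cv2.INTER_CUBIC))
for d in spotter.masks_of(s,"bar"):
    hh=maskhull(d); p=onplane(s,hh.reshape(-1,2).mean(0),71)[0]
    if np.hypot(p[0]-504,p[1]-201)<70: print("bar side",p,fit(s,hh,200,40,51,71,[504,201,154.8]))
E
```

```text
21.65 [435.1 210.8 219.2] [179.9  -0.4 -25. ] [0.2 0.2 0.1] 55.41049934200685
rack (array([502.7, 202.4, 154.9]), np.float64(0.006037363803183093))
bar [496.7 207.1  71. ] (array([504.9, 202. , 154.9]), np.float64(0.02978271854471959))
bar side [506.3 178.7  71. ] (array([504.7, 198.1, 154.5]), np.float64(0.056900662251655576))
```

View pics/w14.png

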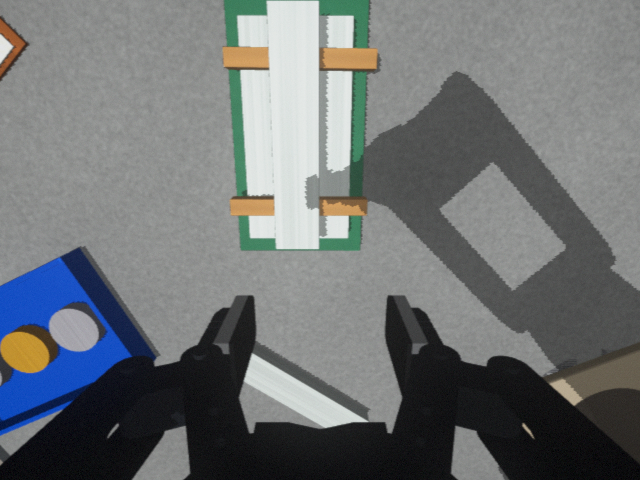

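View pics/s14.png

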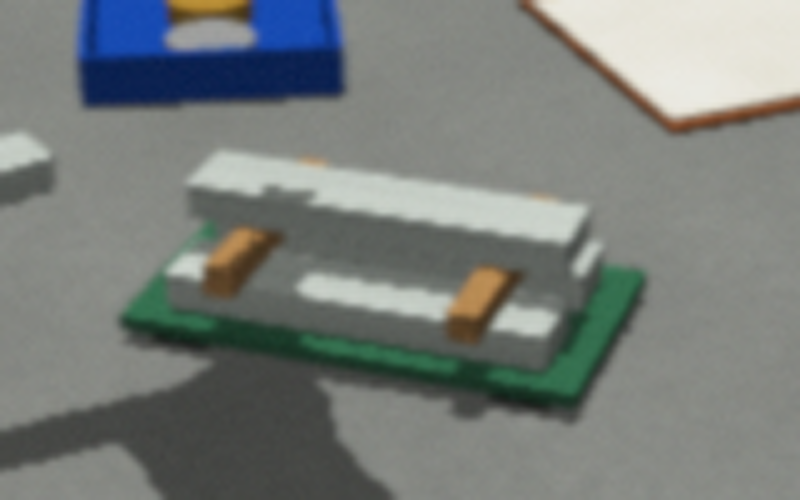

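The bar rests centred on both sticks: in the wrist view the sticks cross at rows 58 and 207, square to the bar, and the gripper is clear. Handing in.

```bash
python3 - <<'E'
from fit import *
s=optics.snapshot("wrist")
px=np.array([(231,207),(366,207),(223,57),(378,60)]); P=onplane(s,px,51)[:,:2]
a=np.radians(154.9); M=np.array([[np.cos(a),np.sin(a)],[-np.sin(a),np.cos(a)]])
print("stick ends in rack frame",(P-[503,202.2])@M.T)
print(hand_in())
E
```

```text
stick ends in rack frame [[ 63.8 -63.2]
 [ 63.8  64.6]
 [-64.9 -60.5]
 [-62.7  69.8]]
the job is handed in; nothing more can be done
None
```

The second stick is laid across the bare end, the loose bar rests on both sticks, and the job was handed in at about 22 s of the 54 s allowed. No verdict was reported.

**Final checks**

| Item | Measured in rack frame | Limit |
|---|---|---|
| Second stick | x ≈ +64 mm, y ≈ 0.5 mm, square | x 45 to 85 mm, y ±20 mm |
| First stick | x ≈ −64 mm, y ≈ 4 mm, within 1° of square; fitted in the same place before and after the second stick was laid | x −85 to −45 mm, y ±20 mm |
| Bar | about 2 mm from the rack centre (wrist camera), in line within 0.5° | ±20 mm each way |

- **Bar support:** The bar touched down at the height expected for resting on the sticks and looks level in the side view. I saw no sign of it touching the lower bars.
- **Hand-in:** The gripper was well clear of everything.

**What failed or disagreed**
- **First grasp missed:** The jaws closed above the stick without touching it. The cameras showed the fingertips about 27 mm above the reported tool point, not 11 mm ahead of it as specified. I allowed for that from then on, and both contact heights came out as predicted.
- **Cameras differed by a few mm:** The scene camera put the rack up to 5 mm from the wrist camera's position, and the side camera put the bar about 4 mm across from the wrist's. I used the wrist camera because its fit was tightest.

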